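# Put the tea things away in the stacking baskets

## Task

Put the washed tea things away: in the middle of the lower basket on the marble, nest the three melamine cups mouth down, the smallest first, the middle-sized one over it and the largest over both. Then stack the empty handled basket on the lower one, long sides together and seated home in its rim, and last stand the tea strainer upright on the floor of that upper basket, to one side of its handle. Set each thing down rather than dropping it, leave the lower basket where it stands, and do not disturb the bottle, the pestle or the spoon rest.

Things in the scene. Friction and masses are not known exactly. Their poses are not given: they have to be found in the camera images.
- cup_small: Smallest of three cream melamine tumblers, standing mouth down: 60 mm wide at the mouth (below), tapering straight to 36 mm at its closed foot (on top), 74 mm high, wall 3 mm, base 4 mm, about 50 g. Origin: centre of the mouth, on the surface it stands on; z up to the foot. Round, so its yaw means nothing.
- cup_medium: Middle-sized tumbler, also mouth down: 72 mm wide at the mouth, 48 mm at the foot on top, 82 mm high, wall 3 mm, base 4 mm, about 70 g. Origin: centre of the mouth. Nested over the small one it stands on the same floor, 3 mm of play all round.
- cup_large: Largest tumbler, also mouth down: 84 mm wide at the mouth, 60 mm at the foot on top (64 mm wide 15 mm below the foot), 90 mm high, wall 3 mm, base 4 mm, about 90 g. Origin: centre of the mouth. Nested over the medium one it stands on the same floor, 3 mm of play all round.
- strainer: Steel mug strainer: open perforated tub standing upright, 70 mm high, 44 mm wide below, 53 mm higher up, with a plain rim band 58 mm wide over its top 10 mm; 60 g. One level thumb tab, 16 mm wide, reaches 44 mm from the axis along the strainer's own +x, 67 to 70 mm up; grip the rim band along its y to keep clear of the tab. Origin: centre of the underside.
- lower_basket: White slatted basket without handle, loose, standing on the marble, open on top, 350 g. Outside 132 mm (its x) by 190 mm (its y), 106 mm high, the rim 4 mm prouder outside; walls and floor 4 mm, inside 124 by 182 mm. Origin: centre of the underside; floor at z = 4 mm, rim top at 106 mm. The nested cups and the upper basket on top clear each other.
- upper_basket: White slatted basket with handle, loose, 200 g, 132 (x) by 190 mm (y). Walls 4 mm, tops at z 45 mm; inner floor z 12. Handle: bar along x across the middle, 12 mm thick, z 86 to 100, posts at its ends. Stepped foot below, 8 mm deep, 116 by 174 (lowest 4 mm: 108 by 166), fits the lower rim; seated, its origin is 98 mm above the lower's, either way round. Origin: under foot centre.
- marble: White marble offcut, 170 mm (its x) by 240 mm (its y), 20 mm thick, lying fixed on the worktop under the lower basket. Origin: centre of its underside.
- bottle: Bystander: empty clear plastic bottle with a twist cap, 64 mm across, 210 mm tall, standing. Origin: centre of its underside.
- pestle: Bystander: wooden pestle lying on the worktop, 150 mm long along its x, 34 mm thick. Origin: under its middle.
- spoon_rest: Bystander: white ceramic spoon rest, a round dish 92 mm across and 18 mm high with a flat handle reaching 102 mm from the dish centre along its -x. Origin: under the centre of the dish.
Not all that is in view belongs to the job. Leave any purple look-alike of the cup_medium alone.

How it is judged:
By the outcome, as a careful person would: the job done as asked, in the order asked, and still so for the second after the job is handed in, with the robot touching nothing.
It also fails if it takes over 144 s, if anything falls off the work surface, if the arm or the gripper's body presses on something with over 40 N, if the wrist force passes 120 N, or if a joint passes its speed limit or range.

## Robot

A 6-joint arm with a two-finger parallel gripper is mounted at the origin on the work surface. World frame = base frame: x ahead of the robot, y to its left, z up, the work surface at z = 0. Lengths are in m, angles in rad, forces in N, time in s.
With the tool pointing down it reaches from about 0.3 to 0.85 m from the base axis. Payload 4.2 kg.
Tool frame: the origin (TCP) lies midway between the tips of the shut fingers; the grasp point (between the pads) lies 19 mm behind it; z points along the fingers, y is the line along which they close (so a half turn about z gives the same grasp; the last joint's range is limited). The gripper opens to 91 mm and grips with 3 to 60 N. Pads are 32 mm wide; open, the fingers measure 118 mm over their backs; the gripper's body (76 mm by 178 mm) begins 60 mm behind the grasp point.
Start: joints at [1.221, 0.32, 1.565, -0, 1.257, -0.02], TCP at [0.186, 0.544, 0.214] pointing down, gripper open.
Joint ranges: [-3.11, 3.11], [-0.84, 2.01], [0.21, 2.61], [-1.34, 4.49], [0.05, 2.63], [-2.56, 2.56]. Speed limits (rad/s): [2.57, 2.57, 3.14, 3.14, 3.14, 3.14].

## Interface

Orientations are given as a unit quaternion [w, x, y, z].
In Python, from rig import get_obs, read_camera, get_calibration, hand_in, regions_of gives the robot as it stands.
- The arm moves only by the shell command python3 -m handwheel 'ROWS' [OPENING]. ROWS is JSON, a list of rows, each a list of 6 numbers: the shift along the tool's x, y, z in m, then the turn, a rotation vector about the tool's x, y, z in rad. In form: [[dx, dy, dz, wx, wy, wz], ...]. A call has 1 to 8 rows; each row shifts and turns the commanded pose from where the row before left it, along the tool's axes as they then stand; what a row does not reach is not made up. A row lasts 1/10 s, in which the tool goes at most 50 mm and 8.59 degrees, less where a joint would pass 70% of its speed; a pose out of reach is approached as far as the arm can. A call is refused whole if a number of a shift passes 0.05 or a number of a turn 0.15, either way. A call with a gripper value outside its range is refused whole. OPENING is the gripper's target within -1 to 1 (fully open at 1, half-way at 0, shut at -1), set as the call begins (- or left out, the last holds). The fingers move at their own pace and stop on an object; the grip force is fixed at half the most. Time passes only in rows, so rows that do not move let the fingers close. It gives the time, the measured TCP pose, the force, the opening and the grip force at its end, in the units of the state.
- get_obs(): the state, without advancing time (a new reading comes with each control period).
- read_camera(name): name is "scene" or "side" or "wrist"; returns the picture (480x640x3 uint8, red, green, blue); there is no depth.
- get_calibration(name): a dict with "fx", "fy", "cx", "cy" (pixels), "position" and "orientation" of the camera in the world; the wrist camera has in their place "hand_eye" (4x4, takes a point from camera to tool coordinates, whose origin is the TCP and whose axes are the flange's). Camera axes: x right, y down, z forward; pixel columns grow to the right and rows downward; lengths in m; the calibration is good to about 2 mm. The wrist camera is an equidistant fisheye: a pixel r from the principal point sees the ray r / f radians off the axis. A picture is of the moment at which its call begins: read the wrist's pose just before it. get_calibration takes no time and is no camera call.
- hand_in(): hands the job in; it is judged then, once.
Trained networks look in the newest picture that a camera, given by its name, has taken for a name from the list of things; names that differ only in an ending like _2 or _b are one class to them, and where a whole thing is asked for, a point or a joint stands for the part that bears it (a point fixed in the world has none). Each returns a list of dicts, best first, with "confidence" (0 to 1); they miss things now and then, are a little off and sometimes report something else, mostly with a low value. They report only what shows in the picture. A call takes as long as a camera call. They do not tell look-alikes from the thing itself.
- regions_of(camera, name): "mask" (480x640 bool, what is visible of it) and "uv" ([column, row] in pixels, amid what is visible of it).
The state is a dict: "t": time; "q": joint angles; "qvel": joint speeds; "tau": joint torques, N m; "tcp_pos": TCP position; "eef_rot": TCP orientation; "contact_force": force on the tool from outside, world axes, zero at the start; "moment": the same for the moment, N m; "width": finger opening in m; "finger_force": force on a finger pad.
Only numpy, scipy, OpenCV 4.12 (cv2) and the standard library are available. Lean on these libraries where they do the work, as an engineer would, in place of code of your own. Each camera call takes 0.05 s, during which the arm holds its last target. There are 200 camera calls.

## Working session

There is one attempt and no reset: what is moved stays moved. The work goes in short steps, Python scripts to look and compute and a shell command to move; the robot and the scene stay as the last step left them, time stands still between calls to the robot, and variables do not carry over. Pictures are saved under pics/ and viewed, at most 14 in all, crops included, and the job is handed in when it is done.

```bash
ls; mkdir -p pics
cat > h.py <<'E'
import numpy as np, cv2, json
from rig import *
from scipy.spatial.transform import Rotation as R
def rot(q): return R.from_quat([q[1],q[2],q[3],q[0]])
def save(c,n):
    im=read_camera(c); cv2.imwrite(f'pics/{n}.png',im[:,:,::-1]); return im
E
python3 - <<'E'
from h import *
o=get_obs(); print({k:np.round(v,3) for k,v in o.items()})
ims=[save(c,c+'0') for c in('scene','side','wrist')]
for c in('scene','side','wrist'): print(c,get_calibration(c))
names='cup_small cup_medium cup_large strainer lower_basket upper_basket marble bottle pestle spoon_rest'.split()
for c in('scene','side'):
    for n in names:
        r=regions_of(c,n); 
        print(c,n,[(np.round(x['uv']).tolist(),round(float(x['confidence']),2),int(x['mask'].sum())) for x in r])
E
```

```text
pics
{'t': np.float64(0.0), 'q': array([ 1.221,  0.32 ,  1.566,  0.   ,  1.257, -0.02 ]), 'qvel': array([ 0.001, -0.   , -0.   ,  0.001, -0.   , -0.001]), 'tau': array([ 4.0000e-03, -4.1247e+01, -2.3198e+01,  7.3000e-02,  4.6000e-02,
       -0.0000e+00]), 'tcp_pos': array([0.186, 0.544, 0.213]), 'eef_rot': array([-0.   ,  0.164,  0.986, -0.001]), 'contact_force': array([ 0.355, -0.485, -0.183]), 'moment': array([-0.016, -0.051, -0.019]), 'finger_force': np.float64(0.0), 'width': np.float64(0.092)}
scene {'fx': 458.05111530189964, 'fy': 458.05111530189964, 'cx': 328.71646870345876, 'cy': 236.38474258469623, 'position': array([ 1.06608378, -0.6959349 ,  0.63747903]), 'orientation': array([-0.44237974,  0.83882567,  0.28580347, -0.13779711])}
side {'fx': 560.7696358067642, 'fy': 560.7696358067642, 'cx': 313.2099202110526, 'cy': 238.0036465008256, 'position': array([-0.02484431, -0.99567386,  0.96518528]), 'orientation': array([-0.41893763,  0.87062466, -0.22713139,  0.12212824])}
wrist {'fx': 371.64829954431775, 'fy': 371.64829954431775, 'cx': 321.6071838082186, 'cy': 242.02755424205026
[... 774 characters left out ...]
cene bottle [([193.0, 342.0], 0.55, 3859)]
scene pestle [([417.0, 291.0], 0.85, 763)]
scene spoon_rest [([444.0, 178.0], 0.58, 270)]
side cup_small [([255.0, 165.0], 0.4, 406)]
side cup_medium [([276.0, 351.0], 0.97, 1174), ([319.0, 326.0], 0.75, 1049), ([251.0, 301.0], 0.64, 1022)]
side cup_large [([230.0, 207.0], 0.6, 935)]
side strainer [([258.0, 236.0], 0.85, 561)]
side lower_basket [([317.0, 191.0], 0.9, 3971), ([387.0, 226.0], 0.19, 395), ([233.0, 206.0], 0.16, 940)]
side upper_basket [([382.0, 283.0], 0.86, 3943)]
side marble [([299.0, 227.0], 0.68, 1056)]
side bottle [([432.0, 330.0], 0.73, 2138)]
side pestle [([388.0, 227.0], 0.97, 425)]
side spoon_rest [([261.0, 163.0], 0.96, 494)]
```

View pics/scene0.png

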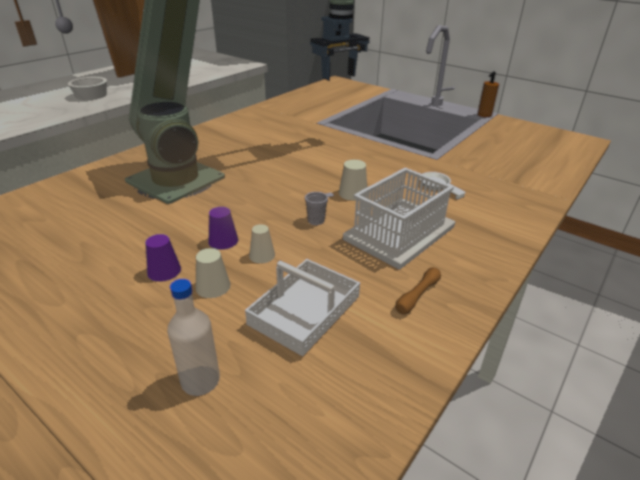

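View pics/side0.png

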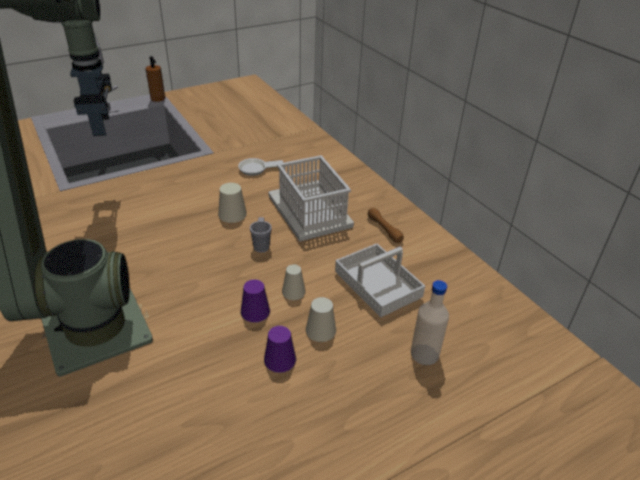

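The candidates for cup_medium in the scene view are a purple one at (161,258), a purple one at (222,228) and a cream one at (211,272). The cream one fits, since the purple ones are look-alikes. Cup_small is the small cream cup at (261,244) and cup_large is the cream one at (353,180). I'll fit the poses and confirm in a crop.

```bash
cat >> h.py <<'E'
from scipy.optimize import minimize
def proj(c,P,tcp=None):
    k=get_calibration(c)
    if c=='wrist':
        p,q=tcp; X=rot(q).inv().apply(P-p); H=k['hand_eye']; X=(X-H[:3,3])@H[:3,:3]
        r=np.hypot(X[:,0],X[:,1])+1e-9; th=np.arctan2(r,X[:,2]); s=th/r
        return np.c_[k['fx']*X[:,0]*s+k['cx'],k['fy']*X[:,1]*s+k['cy']]
    X=rot(k['orientation']).inv().apply(P-k['position'])
    return np.c_[k['fx']*X[:,0]/X[:,2]+k['cx'],k['fy']*X[:,1]/X[:,2]+k['cy']]
def frus(*rz):
    a=np.linspace(0,2*np.pi,25)[:-1]
    return np.vstack([np.c_[r*np.cos(a),r*np.sin(a),0*a+z] for r,z in rz])
def box(lx,ly,z0,z1): return np.array([[sx*lx/2,sy*ly/2,z] for sx in(-1,1) for sy in(-1,1) for z in(z0,z1)])
M={'cup_small':frus((.03,0),(.018,.074)),'cup_medium':frus((.036,0),(.024,.082)),'cup_large':frus((.042,0),(.03,.09)),
'strainer':np.vstack([frus((.022,0),(.029,.06),(.029,.07)),[[.044,.007,.068],[.044,-.007,.068]]]),
'lower_basket':np.vstack([box(.132,.19,0,.1),box(.14,.198,.1,.106)]),
'upper_basket':np.vstack([box(.116,.174,0,.01),box(.132,.19,.008,.045),box(.132,.012,.086,.1)]),
'marble':box(.17,.24,0,.02),'bottle':frus((.032,0),(.032,.13),(.014,.21)),'pestle':np.vstack([box(.15,.022,.005,.03)]),
'spoon_rest':np.vstack([frus((.046,.018)),[[-.102,.012,.012],[-.102,-.012,.012]]])}
S=4
def fill(uv): 
    m=np.zeros((480,640),np.uint8); cv2.fillConvexPoly(m,cv2.convexHull(np.round(uv*16).astype(np.int32)),1,shift=4); return m
def hullmask(m):
    m=cv2.morphologyEx(m.astype(np.uint8),cv2.MORPH_OPEN,np.ones((2,2)))
    p=np.argwhere(m)[:,::-1].astype(float); return fill(p)
def place(n,p,z): 
    c,s=np.cos(p[2]),np.sin(p[2]); P=M[n]; return np.c_[c*P[:,0]-s*P[:,1]+p[0],s*P[:,0]+c*P[:,1]+p[1],P[:,2]+z]
def fit(n,obs,x0,z=0.,yaws=(0,)):
    """obs: list of (camera,hullmask,tcp)"""
    best=None
    def cost(p):
        t=0
        for c,m,tcp in obs:
            f=fill(proj(c,place(n,p,z),tcp)); t+=1-(f&m).sum()/max(1,(f|m).sum())
        return t/len(obs)
    for y in yaws:
        s0=np.array([*x0,y]); 
        sim=s0+np.array([[0,0,0],[.02,0,0],[0,.02,0],[0,0,.3 if len(yaws)>1 else 1e-9]])
        r=minimize(cost,s0,method='Nelder-Mead',options=dict(initial_simplex=sim,xatol=1e-4,fatol=1e-4))
        if best is None or r.fun<best.fun: best=r
    return best.x,best.fun
def ground(c,uv,z=0.):
    k=get_calibration(c); d=rot(k['orientation']).apply([(uv[0]-k['cx'])/k['fx'],(uv[1]-k['cy'])/k['fy'],1])
    return (k['position']+d*(z-k['position'][2])/d[2])[:2]
E
python3 - <<'E'
from h import *
im=save('scene','s1'); save('side','d1')
cv2.imwrite('pics/crop1.png',cv2.resize(im[150:320,130:380,::-1],None,fx=3,fy=3,interpolation=cv2.INTER_CUBIC))
want={'cup_small':[(261,247),(293,283)],'cup_medium':[(211,271),(320,322)],'cup_large':[(352,180),(230,205)],'strainer':[(316,207),(259,237)],'lower_basket':[(401,210),(317,191)],'upper_basket':[(300,303),(380,280)],'marble':[(391,254),(300,227)],'bottle':[(193,342),(430,330)],'pestle':[(417,291),(388,227)],'spoon_rest':[(444,178),(258,165)]}
for n,w in want.items():
    obs=[];g=[]
    for c,u in zip(('scene','side'),w):
        g.append(ground(c,u,.03))
        r=[x for x in regions_of(c,n) if np.hypot(*(np.array(x['uv'])-u))<14]
        if r and not(c=='scene' and n in('spoon_rest',)): obs.append((c,hullmask(r[0]['mask']),None))
    rd=n.startswith('cup') or n=='bottle'
    x0=np.mean(g,0)
    if n=='marble': print(n,np.round(x0,3));continue
    if obs:
        yaws=(0,) if rd else np.arange(0,6.28,.785)
        out=[]
        for o in [obs]+([[o] for o in obs] if len(obs)>1 and rd else []):
            x,f=fit(n,o,x0,.02 if n=='lower_basket' else 0,yaws); out.append((np.round(x,3),round(f,3)))
        print(n,len(obs),out)
    else: print(n,'none',x0)
E
```

```text
cup_small 2 [(array([ 0.455, -0.113,  0.   ]), np.float64(0.07)), (array([ 0.456, -0.113,  0.   ]), np.float64(0.047)), (array([ 0.454, -0.113,  0.   ]), np.float64(0.076))]
cup_medium 2 [(array([ 0.449, -0.252,  0.   ]), np.float64(0.077)), (array([ 0.448, -0.253,  0.   ]), np.float64(0.069)), (array([ 0.449, -0.252,  0.   ]), np.float64(0.078))]
cup_large 2 [(array([0.451, 0.259, 0.   ]), np.float64(0.101)), (array([0.45 , 0.263, 0.   ]), np.float64(0.156)), (array([0.451, 0.259, 0.   ]), np.float64(0.035))]
strainer 2 [(array([0.461, 0.084, 4.785]), np.float64(0.103))]
lower_basket 2 [(array([0.659, 0.154, 6.185]), np.float64(0.029))]
upper_basket 2 [(array([ 0.649, -0.196,  3.187]), np.float64(0.036))]
marble [0.638 0.062]
bottle 1 [(array([ 0.612, -0.424,  0.   ]), np.float64(0.032))]
pestle 2 [(array([ 0.8  , -0.01 ,  4.695]), np.float64(0.153))]
spoon_rest 1 [(array([0.604, 0.439, 3.162]), np.float64(0.112))]
```

View pics/crop1.png

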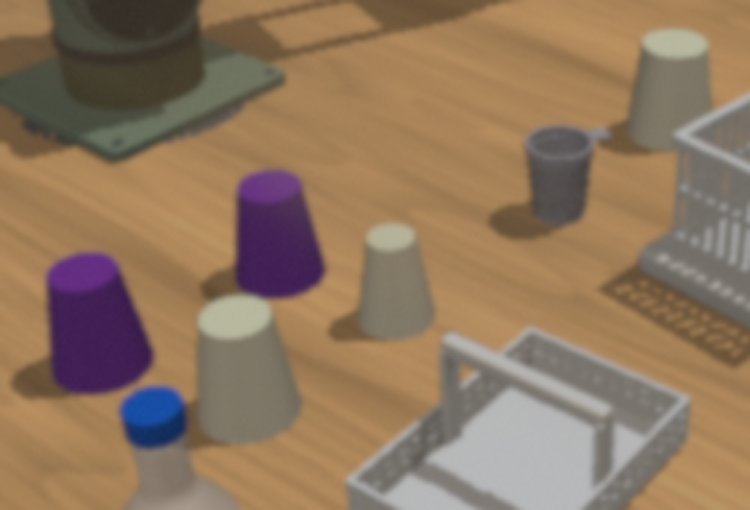

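The crop shows the cream small cup at (395,280), the cream medium at (245,370) and the cream large at (672,90). The purple pair at (270,230) and (95,320) will be left alone. The strainer's tab points toward +y. I'm moving over cup_small, with the fingers turned to the lower basket's long axis.

```bash
cat > go.py <<'E'
# usage: go.py x y z [yaw of tool y]: remaining shift/turn in tool axes
from h import *; import sys
a=[float(v) for v in sys.argv[1:]]; o=get_obs(); Rt=rot(o['eef_rot']); 
y=Rt.apply([0,1,0]); yaw=np.arctan2(y[1],y[0])
d=Rt.inv().apply(np.array(a[:3])-o['tcp_pos']); print('shift',np.round(d,4),'len',round(np.linalg.norm(d),3),'yaw',round(yaw,3),'tiltz',np.round(Rt.apply([0,0,1]),4), 't',round(float(o['t']),1))
if len(a)>3: print('wz',round(-((a[3]-yaw+np.pi/2)%np.pi-np.pi/2),3))
E
python3 -m handwheel '[[0,0,0,0,0,-0.116],[0,0,0,0,0,-0.116],[-0.021,-0.039,0,0,0,0],[-0.021,-0.039,0,0,0,0],[-0.021,-0.039,0,0,0,0],[-0.021,-0.039,0,0,0,0],[-0.021,-0.039,0,0,0,0],[-0.021,-0.039,0,0,0,0]]' 1
python3 -m handwheel '[[-0.021,-0.039,0,0,0,0],[-0.021,-0.039,0,0,0,0],[-0.021,-0.039,0,0,0,0],[-0.021,-0.039,0,0,0,0],[-0.021,-0.039,0,0,0,0],[-0.021,-0.039,0,0,0,0],[-0.021,-0.039,0,0,0,0],[0,0,0,0,0,0]]'
python3 go.py .455 -.113 .213 1.473
```

```text
t: 3.05
tcp_pos: [0.2891, 0.2973, 0.2141]
eef_rot: [0.0, 0.049, 0.999, 0.0]
contact_force: [0.3, 0.2, 0.2]
width: 0.0911
finger_force: 0.0
t: 3.85
tcp_pos: [0.4102, 0.0087, 0.2141]
eef_rot: [0.001, 0.052, 0.999, -0.001]
contact_force: [-1.1, 1.3, -0.1]
width: 0.0915
finger_force: 0.0
shift [-0.0572 -0.1164  0.0014] len 0.13 yaw 1.466 tiltz [ 0.0017 -0.0016 -1.    ] t 3.9
wz -0.007
```

```bash
python3 -m handwheel '[[-0.019,-0.039,0,0,0,0],[-0.019,-0.039,0,0,0,0],[-0.019,-0.038,0,0,0,0],[0,0,0,0,0,0],[0,0,0,0,0,0]]'
cat > wl.py <<'E'
# wl.py name x y [z] [crop file]: wrist fit; prints pose
from h import *; import sys
n=sys.argv[1]; x0=[float(v) for v in sys.argv[2:4]]; z=float(sys.argv[4]) if len(sys.argv)>4 else 0.
o=get_obs(); tcp=(o['tcp_pos'],o['eef_rot']); im=save('wrist',sys.argv[5] if len(sys.argv)>5 else 'w_'+n)
pr=proj('wrist',np.array([[*x0,z+.04]]),tcp)[0]; print('expect',np.round(pr))
for r in regions_of('wrist',n):
    u=np.array(r['uv'])
    col=im[r['mask']].mean(0)
    if np.hypot(*(u-pr))>70: print('skip',np.round(u));continue
    yaws=(0,) if n.startswith('cup') else np.arange(0,6.28,.785)
    x,f=fit(n,[('wrist',hullmask(r['mask']),tcp)],x0,z,yaws); print(np.round(u),round(r['confidence'],2),np.round(x,4),round(f,3),col.round())
E
python3 wl.py cup_small .455 -.113
python3 - <<'E'
from h import *
print('purple',ground('scene',(161,275)),ground('scene',(222,243)))
E
```

```text
t: 4.35
tcp_pos: [0.4535, -0.1077, 0.2136]
eef_rot: [-0.001, 0.05, 0.999, 0.001]
contact_force: [-0.5, -0.6, 0.3]
width: 0.0914
finger_force: 0.0
expect [317. 225.]
[320. 218.] 0.59 [ 0.4525 -0.1103  0.    ] 0.055 [209. 199. 184.]
skip [178. 231.]
purple [ 0.3316153  -0.29672557] [ 0.34460834 -0.13514829]
```

View pics/w_cup_small.png

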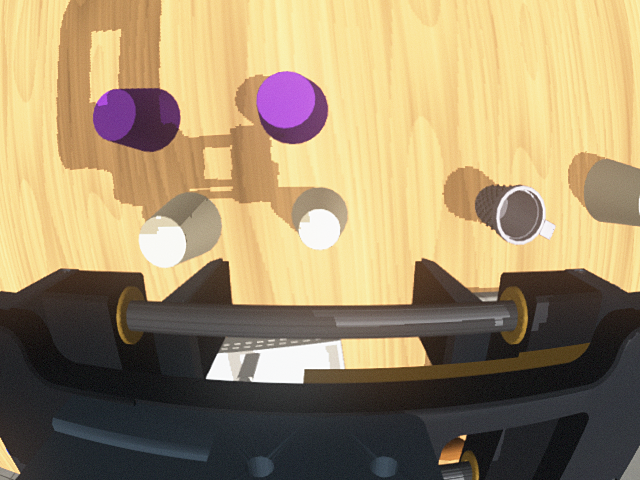

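The wrist view shows cup_small right below at (319,218), the cream medium cup at (178,231), the purple pair above and the strainer at (519,214) with its tab toward +y. Descending.

```bash
python3 -m handwheel '[[0,-0.004,0.044,0,0,0],[0,0,0.044,0,0,0],[0,0,0.044,0,0,0],[0,0,0.042,0,0,0],[0,0,0,0,0,0]]' 
python3 -m handwheel '[[0,0,0,0,0,0],[0,0,0,0,0,0],[0,0,0,0,0,0],[0,0,0,0,0,0],[0,0,0,0,0,0],[0,0,0,0,0,0]]' -1
```

```text
t: 4.95
tcp_pos: [0.4489, -0.1095, 0.0361]
eef_rot: [-0.006, 0.048, 0.999, 0.001]
contact_force: [-1.1, 0.0, -1.1]
width: 0.0912
finger_force: 0.0
t: 5.55
tcp_pos: [0.4537, -0.1122, 0.0405]
eef_rot: [0.001, 0.049, 0.999, 0.0]
contact_force: [0.1, 0.9, 1.5]
width: 0.0462
finger_force: 0.8
```

```bash
python3 -m handwheel '[[0,0,0,0,0,0],[0,0,0,0,0,0],[0,0,0,0,0,0],[0,0,-0.02,0,0,0],[0,0,-0.05,0,0,0],[0,0,-0.05,0,0,0],[0,0,-0.05,0,0,0],[0,0,0,0,0,0]]' 
python3 go.py .659 .154 .215 1.473
```

```text
t: 6.35
tcp_pos: [0.4573, -0.1134, 0.2163]
eef_rot: [0.007, 0.049, 0.999, -0.002]
contact_force: [1.2, 0.6, -1.2]
width: 0.0427
finger_force: 29.5
shift [-0.1747  0.2858  0.0029] len 0.335 yaw 1.473 tiltz [ 0.0134 -0.004  -0.9999] t 6.3
wz 0.0
```

```bash
python3 -m handwheel '[[-0.022,0.0357,-0.005,0,0,0],[-0.022,0.0357,-0.005,0,0,0],[-0.022,0.0357,-0.005,0,0,0],[-0.022,0.0357,-0.005,0,0,0],[-0.022,0.0357,-0.005,0,0,0],[-0.022,0.0357,-0.005,0,0,0],[-0.022,0.0357,-0.005,0,0,0],[-0.021,0.0357,-0.005,0,0,0]]' 
python3 -m handwheel '[[0,0,0,0,0,0],[0,0,0,0,0,0],[0,0,0,0,0,0]]'
python3 wl.py lower_basket .659 .154 .02 w_lb
python3 go.py .659 .154 .26 1.473
```

```text
t: 7.15
tcp_pos: [0.656, 0.1562, 0.2483]
eef_rot: [-0.001, 0.049, 0.999, -0.001]
contact_force: [0.3, -0.8, 0.2]
width: 0.0427
finger_force: 29.5
t: 7.45
tcp_pos: [0.6546, 0.154, 0.2488]
eef_rot: [-0.001, 0.049, 0.999, -0.001]
contact_force: [-0.2, 0.5, -0.4]
width: 0.0429
finger_force: 29.5
expect [324. 225.]
[332. 200.] 0.72 [0.6551 0.1581 6.184 ] 0.129 [211. 208. 203.]
shift [-0.0042  0.0007 -0.0103] len 0.011 yaw 1.472 tiltz [-9.e-04 -4.e-04 -1.e+00] t 7.5
wz -0.001
```

View pics/w_lb.png

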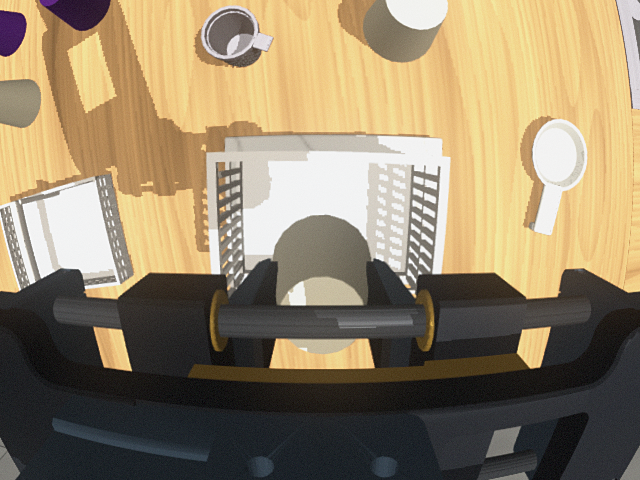

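The basket is straight in view, with its near rim corners at (207,153) and (449,155). I'll check the basket centre from those.

Run:
```python
from h import *
o=get_obs();tcp=(o['tcp_pos'],o['eef_rot'])
for p in ((.659,.154,-.098),(.657,.156,-.098)):
    P=place('lower_basket',p,.02); P=P[P[:,2]>.125]; print(p,np.round(proj('wrist',P,tcp),1).tolist())
from scipy.optimize import least_squares
t=np.array([[207,153],[449,155]])
L=np.array([[-.07,-.099],[-.07,.099]])
def f(p):
    c,s=np.cos(p[2]),np.sin(p[2]); W=L@np.array([[c,s],[-s,c]])+p[:2]
    return (proj('wrist',np.c_[W,[.126,.126]],tcp)-t).ravel()
r=least_squares(f,[.659,.154,-.098],x_scale=[.01,.01,.1]); print(r.x,r.fun)
```

```text
(0.659, 0.154, -0.098) [[202.0, 156.6], [445.8, 156.7], [213.6, 316.1], [434.0, 315.8]]
(0.657, 0.156, -0.098) [[204.0, 153.9], [447.9, 154.1], [215.3, 314.0], [436.1, 313.5]]
[ 0.65715953  0.15737994 -0.10425142] [-0.92318129  0.01885358  0.94390251  0.03248969]
```

```bash
python3 -m handwheel '[[-0.0027,0.0028,0.04,0,0,0],[0,0,0.04,0,0,0],[0,0,0.04,0,0,0],[0,0,0.04,0,0,0],[0,0,0.015,0,0,0],[0,0,0.005,0,0,0],[0,0,0,0,0,0]]' 
python3 -m handwheel '[[0,0,0.002,0,0,0],[0,0,0.001,0,0,0],[0,0,0.001,0,0,0],[0,0,0,0,0,0]]'
python3 go.py .6575 .1565 .0645
```

```text
t: 8.25
tcp_pos: [0.6583, 0.1568, 0.0701]
eef_rot: [-0.0, 0.049, 0.999, -0.0]
contact_force: [0.4, -0.2, 0.4]
width: 0.0429
finger_force: 29.5
t: 8.65
tcp_pos: [0.6586, 0.1576, 0.0665]
eef_rot: [0.0, 0.049, 0.999, 0.0]
contact_force: [0.7, 0.5, -0.3]
width: 0.0428
finger_force: 29.5
shift [ 0.001  -0.0012  0.002 ] len 0.003 yaw 1.473 tiltz [ 9.e-04  3.e-04 -1.e+00] t 8.7
```

```bash
python3 -m handwheel '[[0.001,-0.001,0.0008,0,0,0],[0,0,0.0008,0,0,0],[0,0,0,0,0,0],[0,0,0,0,0,0]]'
python3 -m handwheel '[[0,0,0.0008,0,0,0],[0,0,0,0,0,0],[0,0,0,0,0,0]]'
```

```text
t: 9.05
tcp_pos: [0.6573, 0.1565, 0.0645]
eef_rot: [0.0, 0.049, 0.999, 0.0]
contact_force: [0.1, -0.1, 0.3]
width: 0.0425
finger_force: 29.7
t: 9.35
tcp_pos: [0.6574, 0.1566, 0.0643]
eef_rot: [0.0, 0.049, 0.999, 0.0]
contact_force: [-1.3, 0.2, 5.1]
width: 0.0427
finger_force: 30.0
```

Contact is felt at 5 N, so I'm releasing and going to cup_medium.

```bash
python3 -m handwheel '[[0,0,0,0,0,0],[0,0,0,0,0,0],[0,0,0,0,0,0],[0,0,0,0,0,0],[0,0,0,0,0,0],[0,0,0,0,0,0]]' 1
python3 -m handwheel '[[0,0,-0.03,0,0,0],[0,0,-0.04,0,0,0],[0,0,-0.05,0,0,0],[0,0,-0.05,0,0,0],[0,0,0,0,0,0]]'
python3 wl.py cup_small .6574 .1566 .024 w_s2
python3 go.py .449 -.252 .235 1.473
```

```text
t: 9.95
tcp_pos: [0.6573, 0.1566, 0.0634]
eef_rot: [-0.0, 0.049, 0.999, 0.0]
contact_force: [0.4, 0.5, -0.2]
width: 0.0878
finger_force: 0.0
t: 10.45
tcp_pos: [0.661, 0.1574, 0.2426]
eef_rot: [0.008, 0.049, 0.999, 0.002]
contact_force: [0.5, 0.7, -0.4]
width: 0.0911
finger_force: 0.0
expect [321. 216.]
[319. 208.] 0.88 [0.6558 0.1558 0.    ] 0.029 [195. 192. 184.]
shift [ 0.1679 -0.4271 -0.0008] len 0.459 yaw 1.473 tiltz [ 3.3e-03  8.0e-04 -1.0e+00] t 10.6
wz 0.0
```

```bash
python3 -m handwheel '[[0.0168,-0.0427,0,0,0,0],[0.0168,-0.0427,0,0,0,0],[0.0168,-0.0427,0,0,0,0],[0.0168,-0.0427,0,0,0,0],[0.0168,-0.0427,0,0,0,0],[0.0168,-0.0427,0,0,0,0],[0.0168,-0.0427,0,0,0,0],[0.0168,-0.0427,0,0,0,0]]'
python3 -m handwheel '[[0.0168,-0.0427,0,0,0,0],[0.0168,-0.0427,0,0,0,0],[0,0,0,0,0,0],[0,0,0,0,0,0],[0,0,0,0,0,0],[0,0,0,0,0,0]]'
python3 wl.py cup_medium .449 -.252 0
python3 go.py .449 -.252 .047 1.473
```

```text
t: 11.35
tcp_pos: [0.4881, -0.1713, 0.2314]
eef_rot: [-0.002, 0.049, 0.999, 0.001]
contact_force: [0.9, 0.0, 0.0]
width: 0.0909
finger_force: 0.0
t: 11.95
tcp_pos: [0.4488, -0.2507, 0.2329]
eef_rot: [-0.0, 0.048, 0.999, 0.0]
contact_force: [0.3, 0.1, 1.0]
width: 0.0911
finger_force: 0.0
expect [321. 220.]
skip [282. 103.]
skip [434. 102.]
shift [-0.0002 -0.0012  0.1863] len 0.186 yaw 1.475 tiltz [-3.e-04  4.e-04 -1.e+00] t 12.1
wz 0.002
```

Run:
```python
from h import *
o=get_obs();tcp=(o['tcp_pos'],o['eef_rot']); save('wrist','wm2')
for n in('cup_medium','cup_large','cup_small'):
    for r in regions_of('wrist',n):
        u=np.array(r['uv'])
        if np.hypot(u[0]-321,u[1]-215)<50: print(n,u,r['confidence'],fit('cup_medium',[('wrist',hullmask(r['mask']),tcp)],[.449,-.252]))
```

```text
cup_medium [320.3 214.6] 0.69 (array([ 4.48238837e-01, -2.51901249e-01,  2.32569575e-10]), np.float64(0.02905759162303667))
```

View pics/wm2.png

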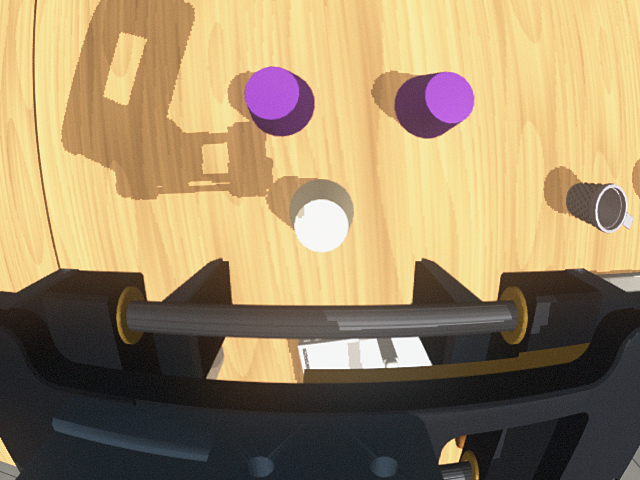

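The cream medium cup is right below at (321,215), with the purple ones well clear at (280,100) and (434,103).

```bash
python3 -m handwheel '[[0,-0.001,0.046,0,0,0],[0,0,0.046,0,0,0],[0,0,0.046,0,0,0],[0,0,0.038,0,0,0],[0,0,0.01,0,0,0],[0,0,0,0,0,0],[0,0,0,0,0,0],[0,0,0,0,0,0]]' 
python3 -m handwheel '[[0,0,0,0,0,0],[0,0,0,0,0,0],[0,0,0,0,0,0],[0,0,0,0,0,0],[0,0,0,0,0,0],[0,0,0,0,0,0],[0,0,0,0,0,0]]' -1
python3 go.py .449 -.252 .245 1.473
```

```text
t: 13.05
tcp_pos: [0.4499, -0.2538, 0.0496]
eef_rot: [0.002, 0.049, 0.999, -0.001]
contact_force: [0.1, -0.1, -0.2]
width: 0.0917
finger_force: 0.0
t: 13.75
tcp_pos: [0.4484, -0.2529, 0.0475]
eef_rot: [-0.0, 0.049, 0.999, 0.0]
contact_force: [-0.4, 0.3, 1.3]
width: 0.0539
finger_force: 29.7
shift [-0.0005  0.001  -0.1975] len 0.197 yaw 1.473 tiltz [ 0.e+00  2.e-04 -1.e+00] t 13.8
wz 0.0
```

```bash
python3 -m handwheel '[[0,0,-0.02,0,0,0],[0,0,-0.045,0,0,0],[0,0,-0.045,0,0,0],[0,0,-0.045,0,0,0],[0,0,-0.042,0,0,0],[-0.0167,0.0428,0,0,0,0],[-0.0167,0.0428,0,0,0,0],[-0.0167,0.0428,0,0,0,0]]'
python3 -m handwheel '[[-0.0167,0.0428,0,0,0,0],[-0.0167,0.0428,0,0,0,0],[-0.0167,0.0428,0,0,0,0],[-0.0167,0.0428,0,0,0,0],[-0.0167,0.0428,0,0,0,0],[0,0,0,0,0,0],[0,0,0,0,0,0]]'
python3 go.py .6562 .1564 .0715 1.473
```

```text
t: 14.55
tcp_pos: [0.5111, -0.1291, 0.2448]
eef_rot: [0.0, 0.05, 0.999, -0.0]
contact_force: [1.6, -0.6, -0.6]
width: 0.0537
finger_force: 29.6
t: 15.25
tcp_pos: [0.6145, 0.0754, 0.2436]
eef_rot: [-0.001, 0.048, 0.999, -0.0]
contact_force: [-0.4, -0.2, -1.1]
width: 0.0537
finger_force: 29.6
shift [-0.034   0.0848  0.1719] len 0.195 yaw 1.475 tiltz [-1.8e-03 -8.0e-04 -1.0e+00] t 15.2
wz 0.002
```

```bash
python3 -m handwheel '[[-0.017,0.0424,0,0,0,0],[-0.017,0.0424,0,0,0,0],[0,0,0.04,0,0,0],[0,0,0.04,0,0,0],[0,0,0,0,0,0],[0,0,0,0,0,0],[0,0,0,0,0,0],[0,0,0,0,0,0]]'
python3 go.py .6562 .1564 .0715 1.473
```

```text
t: 16.05
tcp_pos: [0.6582, 0.1555, 0.1675]
eef_rot: [0.002, 0.049, 0.999, 0.001]
contact_force: [-0.9, -0.1, -0.1]
width: 0.0539
finger_force: 29.6
shift [0.0025 0.0006 0.096 ] len 0.096 yaw 1.472 tiltz [ 0.0049  0.0011 -1.    ] t 16.1
wz -0.001
```

```bash
python3 -m handwheel '[[0.0015,0.0006,0,0,0,0],[0,0,0,0,0,0],[0,0,0,0,0,0]]'
python3 -c "
import numpy as np
from h import *
for i in range(4): o=get_obs(); print(np.round(o['tcp_pos'],4)); read_camera('side')"
python3 go.py .6562 .1564 .0715 1.473
```

```text
t: 16.35
tcp_pos: [0.6555, 0.1566, 0.1651]
eef_rot: [0.0, 0.049, 0.999, 0.0]
contact_force: [0.2, 0.2, -0.7]
width: 0.0535
finger_force: 29.6
[0.6555 0.1566 0.1651]
[0.6554 0.1567 0.1649]
[0.6554 0.1566 0.1647]
[0.6554 0.1566 0.1646]
shift [-0.0008 -0.0002  0.093 ] len 0.093 yaw 1.473 tiltz [-1.e-04  1.e-04 -1.e+00] t 16.6
wz 0.0
```

Good; lowering over the small cup, watching the force.

```bash
python3 -m handwheel '[[-0.0008,0,0.025,0,0,0],[0,0,0.025,0,0,0],[0,0,0.02,0,0,0],[0,0,0.01,0,0,0],[0,0,0,0,0,0],[0,0,0,0,0,0],[0,0,0,0,0,0]]'
python3 go.py .6562 .1564 .0715 1.473
```

```text
t: 17.25
tcp_pos: [0.6572, 0.1567, 0.086]
eef_rot: [0.001, 0.049, 0.999, 0.0]
contact_force: [0.3, 0.3, -0.5]
width: 0.0541
finger_force: 29.6
shift [ 0.001  -0.0004  0.0145] len 0.015 yaw 1.473 tiltz [ 2.7e-03  7.0e-04 -1.0e+00] t 17.2
wz -0.0
```

```bash
python3 -m handwheel '[[0,0,0.005,0,0,0],[0,0,0.004,0,0,0],[0,0,0.003,0,0,0],[0,0,0.001,0,0,0],[0,0,0,0,0,0],[0,0,0,0,0,0]]'
python3 -m handwheel '[[0,0,0.001,0,0,0],[0,0,0,0,0,0],[0,0,0,0,0,0]]'
python3 go.py .6562 .1564 .0715 1.473
```

```text
t: 17.85
tcp_pos: [0.6561, 0.1565, 0.0716]
eef_rot: [-0.0, 0.049, 0.999, 0.0]
contact_force: [-0.3, 0.0, -0.0]
width: 0.0541
finger_force: 29.7
t: 18.15
tcp_pos: [0.6562, 0.1565, 0.0714]
eef_rot: [0.0, 0.049, 0.999, 0.0]
contact_force: [-2.6, -1.0, 6.4]
width: 0.0537
finger_force: 30.1
shift [ 0.     -0.0001 -0.0001] len 0.0 yaw 1.473 tiltz [ 4.e-04  1.e-04 -1.e+00] t 18.1
wz 0.0
```

```bash
python3 -m handwheel '[[0,0,0,0,0,0],[0,0,0,0,0,0],[0,0,0,0,0,0],[0,0,0,0,0,0],[0,0,0,0,0,0],[0,0,0,0,0,0]]' 1
python3 -m handwheel '[[0,0,-0.03,0,0,0],[0,0,-0.04,0,0,0],[0,0,-0.05,0,0,0],[0,0,-0.05,0,0,0],[0,0,0,0,0,0],[0,0,0,0,0,0],[0,0,0,0,0,0]]'
python3 wl.py cup_medium .6562 .1565 .024 w_m3
python3 go.py .451 .260 .24 1.473
```

```text
t: 18.75
tcp_pos: [0.6562, 0.1565, 0.0704]
eef_rot: [-0.0, 0.049, 0.999, 0.0]
contact_force: [1.0, 0.1, -0.4]
width: 0.0914
finger_force: 0.0
t: 19.45
tcp_pos: [0.6554, 0.1563, 0.2389]
eef_rot: [-0.001, 0.049, 0.999, -0.0]
contact_force: [0.0, -0.1, -0.6]
width: 0.0913
finger_force: 0.0
expect [323. 224.]
skip [10. 30.]
[323. 220.] 0.73 [0.6554 0.1565 0.    ] 0.021 [202. 199. 191.]
skip [75. 10.]
shift [ 0.2135  0.0833 -0.001 ] len 0.229 yaw 1.473 tiltz [-3.9e-03 -8.0e-04 -1.0e+00] t 19.6
wz -0.0
```

```bash
python3 -m handwheel '[[0.0427,0.0167,0,0,0,0],[0.0427,0.0167,0,0,0,0],[0.0427,0.0167,0,0,0,0],[0.0427,0.0167,0,0,0,0],[0.0427,0.0167,0,0,0,0],[0,0,0,0,0,0],[0,0,0,0,0,0],[0,0,0,0,0,0]]'
python3 -m handwheel '[[0,0,0,0,0,0],[0,0,0,0,0,0]]'
python3 wl.py cup_large .451 .259 0
python3 go.py .451 .259 .056 1.473
```

```text
t: 20.35
tcp_pos: [0.4526, 0.2601, 0.2399]
eef_rot: [-0.0, 0.049, 0.999, -0.0]
contact_force: [-0.4, 0.4, -0.1]
width: 0.0913
finger_force: 0.0
t: 20.55
tcp_pos: [0.4528, 0.2599, 0.2401]
eef_rot: [-0.0, 0.05, 0.999, -0.0]
contact_force: [1.1, 0.0, 0.8]
width: 0.0912
finger_force: 0.0
expect [322. 217.]
[322. 214.] 0.57 [0.4498 0.2617 0.    ] 0.027 [214. 210. 200.]
shift [ 0.0013 -0.0011  0.1842] len 0.184 yaw 1.472 tiltz [-4.e-04 -2.e-04 -1.e+00] t 20.6
wz -0.001
```

```bash
python3 -m handwheel '[[0.0026,0.0013,0.046,0,0,0],[0,0,0.046,0,0,0],[0,0,0.046,0,0,0],[0,0,0.036,0,0,0],[0,0,0.01,0,0,0],[0,0,0,0,0,0],[0,0,0,0,0,0],[0,0,0,0,0,0]]' 
python3 -m handwheel '[[0,0,0,0,0,0],[0,0,0,0,0,0],[0,0,0,0,0,0],[0,0,0,0,0,0],[0,0,0,0,0,0],[0,0,0,0,0,0]]' -1
python3 go.py .450 .2615 .255 1.473
```

```text
t: 21.45
tcp_pos: [0.451, 0.2628, 0.0586]
eef_rot: [0.002, 0.049, 0.999, 0.001]
contact_force: [-0.4, -1.0, -0.0]
width: 0.0911
finger_force: 0.0
t: 22.05
tcp_pos: [0.4497, 0.2621, 0.0569]
eef_rot: [0.0, 0.049, 0.999, 0.0]
contact_force: [0.2, 0.8, 3.0]
width: 0.0648
finger_force: 29.9
shift [-0.0005 -0.0005 -0.1981] len 0.198 yaw 1.473 tiltz [ 6.e-04  5.e-04 -1.e+00] t 22.1
wz -0.0
```

```bash
python3 -m handwheel '[[0,0,-0.02,0,0,0],[0,0,-0.045,0,0,0],[0,0,-0.045,0,0,0],[0,0,-0.045,0,0,0],[0,0,-0.045,0,0,0],[0,0,0,0,0,0]]'
python3 -m handwheel '[[-0.043,-0.017,0,0,0,0],[-0.043,-0.017,0,0,0,0],[-0.043,-0.017,0,0,0,0],[-0.043,-0.017,0,0,0,0],[-0.043,-0.017,0,0,0,0],[0,0,0.04,0,0,0],[0,0,0.032,0,0,0],[0,0,0,0,0,0]]'
python3 -m handwheel '[[0,0,0,0,0,0],[0,0,0,0,0,0],[0,0,0,0,0,0],[0,0,0,0,0,0]]'
python3 go.py .6557 .1565 .0807 1.473
```

```text
t: 22.65
tcp_pos: [0.4522, 0.2635, 0.2628]
eef_rot: [0.005, 0.049, 0.999, 0.003]
contact_force: [0.5, 0.4, -0.6]
width: 0.0648
finger_force: 29.7
t: 23.45
tcp_pos: [0.6515, 0.1551, 0.1772]
eef_rot: [-0.007, 0.049, 0.999, -0.002]
contact_force: [-0.6, -0.0, -1.2]
width: 0.065
finger_force: 29.7
t: 23.85
tcp_pos: [0.6556, 0.1568, 0.1864]
eef_rot: [0.001, 0.049, 0.999, 0.0]
contact_force: [0.4, 0.3, -0.9]
width: 0.0646
finger_force: 29.7
shift [ 0.0002 -0.0004  0.1057] len 0.106 yaw 1.473 tiltz [ 3.e-03  7.e-04 -1.e+00] t 23.9
wz 0.0
```

```bash
python3 -m handwheel '[[0,0,0.025,0,0,0],[0,0,0.025,0,0,0],[0,0,0.025,0,0,0],[0,0,0.015,0,0,0],[0,0,0,0,0,0],[0,0,0,0,0,0],[0,0,0,0,0,0],[0,0,0,0,0,0]]'
python3 go.py .6557 .1565 .0807 1.473
```

```text
t: 24.65
tcp_pos: [0.6559, 0.1566, 0.0961]
eef_rot: [0.001, 0.049, 0.999, 0.0]
contact_force: [-0.5, 0.5, -1.0]
width: 0.0649
finger_force: 29.7
shift [ 0.0003 -0.0002  0.0154] len 0.015 yaw 1.473 tiltz [ 2.7e-03  7.0e-04 -1.0e+00] t 24.6
wz 0.0
```

```bash
python3 -m handwheel '[[0,0,0.006,0,0,0],[0,0,0.004,0,0,0],[0,0,0.003,0,0,0],[0,0,0.001,0,0,0],[0,0,0,0,0,0],[0,0,0,0,0,0]]'
python3 -m handwheel '[[0,0,0.001,0,0,0],[0,0,0,0,0,0],[0,0,0,0,0,0]]'
python3 go.py .6557 .1565 .0807 1.473
```

```text
t: 25.25
tcp_pos: [0.655, 0.1563, 0.0809]
eef_rot: [-0.0, 0.049, 0.999, 0.0]
contact_force: [-2.2, -0.9, 3.5]
width: 0.0648
finger_force: 30.0
t: 25.55
tcp_pos: [0.655, 0.1564, 0.0807]
eef_rot: [0.0, 0.049, 0.999, 0.0]
contact_force: [-2.8, -0.6, 6.5]
width: 0.0645
finger_force: 30.2
shift [-0.0007  0.0002  0.    ] len 0.001 yaw 1.473 tiltz [ 4.e-04  1.e-04 -1.e+00] t 25.6
wz 0.0
```

```bash
python3 -m handwheel '[[0,0,0,0,0,0],[0,0,0,0,0,0],[0,0,0,0,0,0],[0,0,0,0,0,0],[0,0,0,0,0,0],[0,0,0,0,0,0]]' 1
python3 -m handwheel '[[0,0,-0.03,0,0,0],[0,0,-0.04,0,0,0],[0,0,-0.05,0,0,0],[0,0,-0.05,0,0,0],[0,0,0,0,0,0],[0,0,0,0,0,0],[0,0,0,0,0,0]]'
python3 - <<'E'
from h import *
o=get_obs();tcp=(o['tcp_pos'],o['eef_rot']);print(o['tcp_pos']); save('wrist','nest')
for n in('cup_large','cup_medium'):
  for r in regions_of('wrist',n): 
    if abs(r['uv'][0]-322)<40 and abs(r['uv'][1]-220)<50: print(n,r['uv'],fit('cup_large',[('wrist',hullmask(r['mask']),tcp)],[.655,.1565],.024))
E
python3 go.py .649 -.196 .25 1.616
```

```text
t: 26.15
tcp_pos: [0.6551, 0.1564, 0.0793]
eef_rot: [-0.0, 0.049, 0.999, 0.0]
contact_force: [0.3, -0.0, -0.5]
width: 0.0913
finger_force: 0.0
t: 26.85
tcp_pos: [0.6543, 0.1562, 0.2479]
eef_rot: [-0.001, 0.049, 0.999, -0.0]
contact_force: [-0.4, -0.0, -0.6]
width: 0.0913
finger_force: 0.0
[0.65428623 0.15621485 0.24789992]
cup_large [324.1, 218.9] (array([6.55357583e-01, 1.55732554e-01, 5.22592253e-10]), np.float64(0.018153526970954403))
shift [-0.029  -0.3511 -0.0023] len 0.352 yaw 1.473 tiltz [-3.6e-03 -7.0e-04 -1.0e+00] t 27.0
wz -0.143
```

View pics/nest.png

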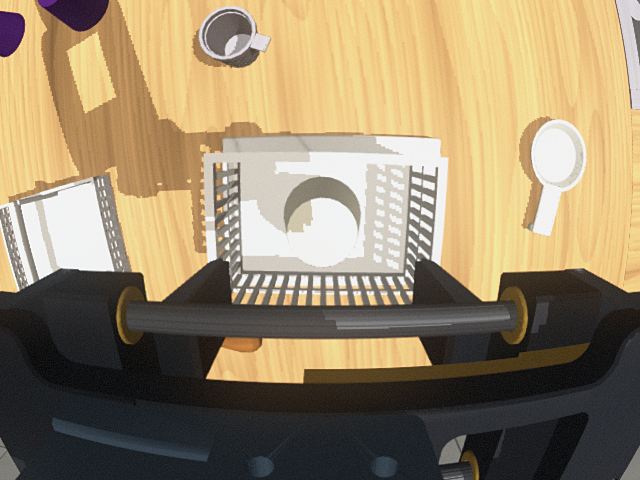

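The nest sits centred in the lower basket at (322,220). Going over the upper basket.

```bash
python3 -m handwheel '[[0,0,0,0,0,-0.143],[0.0026,-0.044,0,0,0,0],[0.0026,-0.044,0,0,0,0],[0.0026,-0.044,0,0,0,0],[0.0026,-0.044,0,0,0,0],[0.0026,-0.044,0,0,0,0],[0.0026,-0.044,0,0,0,0],[0.0026,-0.044,0,0,0,0]]'
python3 -m handwheel '[[0.0026,-0.044,0,0,0,0],[0,0,0,0,0,0],[0,0,0,0,0,0],[0,0,0,0,0,0],[0,0,0,0,0,0]]'
python3 wl.py upper_basket .649 -.196 0
python3 go.py .649 -.196 .074 1.616
```

```text
t: 27.8
tcp_pos: [0.6503, -0.1538, 0.2482]
eef_rot: [-0.001, -0.023, 1.0, 0.0]
contact_force: [0.0, 0.4, -0.4]
width: 0.0914
finger_force: 0.0
t: 28.3
tcp_pos: [0.6503, -0.1946, 0.2493]
eef_rot: [-0.0, -0.024, 1.0, 0.0]
contact_force: [-0.2, -0.2, 0.0]
width: 0.0914
finger_force: 0.0
expect [321. 215.]
[326. 215.] 0.65 [ 0.6462 -0.1929  0.0459] 0.022 [224. 221. 218.]
shift [ 0.0015 -0.0012  0.1756] len 0.176 yaw 1.618 tiltz [ 1.e-04  2.e-04 -1.e+00] t 28.4
wz 0.002
```

View pics/w_upper_basket.png

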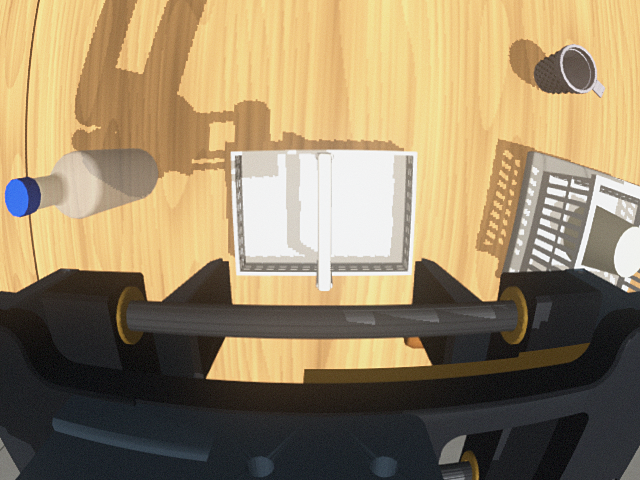

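The upper basket is fully in view, with its bar vertical at column 325 and aligned with the fingers. The bottle is well clear to the left at (95,185). Grasping the bar.

```bash
python3 -m handwheel '[[0.004,0.0017,0.046,0,0,0],[0,0,0.046,0,0,0],[0,0,0.046,0,0,0],[0,0,0.028,0,0,0],[0,0,0.0095,0,0,0],[0,0,0,0,0,0],[0,0,0,0,0,0],[0,0,0,0,0,0]]' 
python3 -m handwheel '[[0,0,0,0,0,0],[0,0,0,0,0,0],[0,0,0,0,0,0],[0,0,0,0,0,0],[0,0,0,0,0,0],[0,0,0,0,0,0],[0,0,0,0,0,0],[0,0,0,0,0,0]]' -1
python3 -m handwheel '[[0,0,0,0,0,0],[0,0,0,0,0,0],[0,0,0,0,0,0],[0,0,0,0,0,0]]'
python3 go.py .6462 -.193 .27 1.473
```

```text
t: 29.2
tcp_pos: [0.6477, -0.195, 0.0765]
eef_rot: [0.002, -0.023, 1.0, -0.001]
contact_force: [0.5, -0.4, 0.7]
width: 0.091
finger_force: 0.0
t: 30.0
tcp_pos: [0.6461, -0.1946, 0.0739]
eef_rot: [-0.0, -0.023, 1.0, 0.0]
contact_force: [-0.1, -0.8, -0.4]
width: 0.0302
finger_force: 0.0
t: 30.4
tcp_pos: [0.6462, -0.1944, 0.074]
eef_rot: [-0.0, -0.023, 1.0, 0.0]
contact_force: [-0.1, 1.1, -0.1]
width: 0.0116
finger_force: 30.0
shift [-1.00e-04  1.50e-03 -1.96e-01] len 0.196 yaw 1.616 tiltz [-0.e+00  4.e-04 -1.e+00] t 30.4
wz 0.143
```

```bash
python3 -m handwheel '[[0,0,-0.02,0,0,0],[0,0,-0.045,0,0,0],[0,0,-0.045,0,0,0],[0,0,-0.045,0,0,0],[0,0,-0.04,0,0,0],[0,0,0,0,0,0.147],[0,0,0,0,0,0],[0,0,0,0,0,0]]'
python3 -m handwheel '[[0.003,0.039,0,0,0,0],[0.003,0.039,0,0,0,0],[0.003,0.039,0,0,0,0],[0.003,0.039,0,0,0,0],[0.003,0.039,0,0,0,0],[0.003,0.039,0,0,0,0],[0.003,0.039,0,0,0,0],[0.003,0.039,0,0,0,0]]'
python3 -m handwheel '[[0.001,0.039,0,0,0,0],[0,0,0,0,0,0],[0,0,0,0,0,0],[0,0,0,0,0,0],[0,0,0,0,0,0],[0,0,0,0,0,0]]'
python3 go.py .6572 .157 .192 1.469
```

```text
t: 31.2
tcp_pos: [0.6454, -0.1946, 0.2675]
eef_rot: [-0.001, 0.049, 0.999, 0.0]
contact_force: [-0.7, 0.1, -1.3]
width: 0.0119
finger_force: 30.0
t: 32.0
tcp_pos: [0.6532, 0.1195, 0.267]
eef_rot: [-0.002, 0.05, 0.999, -0.0]
contact_force: [0.2, -0.0, -1.6]
width: 0.0115
finger_force: 30.0
t: 32.6
tcp_pos: [0.657, 0.1558, 0.269]
eef_rot: [-0.0, 0.052, 0.999, -0.0]
contact_force: [0.5, -1.0, -0.8]
width: 0.0121
finger_force: 30.0
shift [-0.0001  0.0012  0.077 ] len 0.077 yaw 1.468 tiltz [-1.e-04 -1.e-04 -1.e+00] t 32.6
wz -0.001
```

```bash
python3 -m handwheel '[[0,0.0012,0.03,0,0,0],[0,0,0.025,0,0,0],[0,0,0,0,0,0],[0,0,0,0,0,0],[0,0,0,0,0,0],[0,0,0,0,0,0]]'
python3 - <<'E'
from h import *
o=get_obs();print(o['tcp_pos'])
a=save('scene','a');b=save('side','b')
A=cv2.resize(a[130:280,330:480],(400,400),interpolation=cv2.INTER_CUBIC);B=cv2.resize(b[120:250,250:380],(400,400),interpolation=cv2.INTER_CUBIC)
cv2.imwrite('pics/hover.png',np.hstack([A,B])[:,:,::-1])
for n,z,x0 in(('upper_basket',o['tcp_pos'][2]-.074,o['tcp_pos'][:2]),('lower_basket',.02,[.6572,.157])):
    for c in('scene','side'):
        for r in regions_of(c,n)[:1]: print(n,c,r['uv'],r['confidence'])
E
```

```text
t: 33.2
tcp_pos: [0.6579, 0.1583, 0.216]
eef_rot: [0.002, 0.051, 0.999, 0.0]
contact_force: [-0.2, 0.0, -1.2]
width: 0.012
finger_force: 30.0
[0.65792984 0.15828601 0.21595011]
upper_basket scene [402.5, 174.3] 0.93
upper_basket side [317.1, 167.7] 0.68
lower_basket scene [397.1, 218.1] 0.62
lower_basket side [317.2, 201.8] 0.84
```

View pics/hover.png

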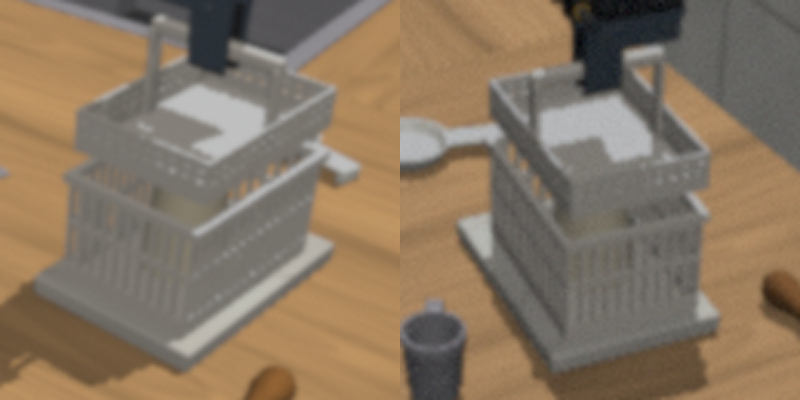

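```bash
python3 - <<'E'
from h import *
tz=.216-.074
def corners(lx,ly,z,p):
    L=np.array([[sx*lx/2,sy*ly/2] for sx,sy in((-1,-1),(1,-1),(1,1),(-1,1))]);c,s=np.cos(p[2]),np.sin(p[2])
    return np.c_[L@np.array([[c,s],[-s,c]])+p[:2],np.full(4,z)]
for c,(x,y,k) in {'scene':(330,130,400/150),'side':(250,120,400/130)}.items():
    ox=0 if c=='scene' else 400
    for nm,C in(('upTop',corners(.132,.19,tz+.045,(.657,.1575,-.102))),('lowRim',corners(.14,.198,.126,(.6572,.157,-.102)))):
        print(c,nm,np.round((proj(c,C)-[x,y])*k+[ox,0]).tolist())
E
python3 go.py .6572 .157 .192 1.469
```

```text
scene upTop [[75.0, 107.0], [208.0, 163.0], [336.0, 86.0], [208.0, 41.0]]
scene lowRim [[64.0, 173.0], [200.0, 235.0], [330.0, 150.0], [199.0, 99.0]]
side upTop [[568.0, 186.0], [709.0, 155.0], [617.0, 56.0], [486.0, 82.0]]
side lowRim [[565.0, 250.0], [711.0, 216.0], [618.0, 111.0], [482.0, 139.0]]
shift [-0.0002 -0.0013  0.0224] len 0.022 yaw 1.469 tiltz [ 5.e-04  2.e-04 -1.e+00] t 33.5
wz 0.0
```

Both views agree with the model to within about 2 mm, which is inside the fit's play. Lowering.

```bash
python3 -m handwheel '[[0,-0.0012,0.006,0,0,0],[0,0,0.004,0,0,0],[0,0,0,0,0,0],[0,0,0,0,0,0]]'
python3 -m handwheel '[[0,0,0.003,0,0,0],[0,0,0.003,0,0,0],[0,0,0,0,0,0],[0,0,0,0,0,0]]'
python3 go.py .6572 .157 .192 1.469
```

```text
t: 33.9
tcp_pos: [0.6568, 0.157, 0.2037]
eef_rot: [-0.0, 0.051, 0.999, -0.0]
contact_force: [-0.3, 1.1, -1.8]
width: 0.0118
finger_force: 30.0
t: 34.3
tcp_pos: [0.6569, 0.157, 0.1979]
eef_rot: [-0.0, 0.051, 0.999, 0.0]
contact_force: [0.1, 0.2, -1.6]
width: 0.0119
finger_force: 30.0
shift [-0.0003 -0.      0.0059] len 0.006 yaw 1.469 tiltz [-2.e-04  0.e+00 -1.e+00] t 34.3
wz -0.0
```

```bash
python3 -m handwheel '[[0,0,0.002,0,0,0],[0,0,0.001,0,0,0],[0,0,0,0,0,0],[0,0,0,0,0,0]]'
python3 -m handwheel '[[0,0,0.001,0,0,0],[0,0,0.001,0,0,0],[0,0,0,0,0,0],[0,0,0,0,0,0]]'
python3 -m handwheel '[[0,0,0.0008,0,0,0],[0,0,0,0,0,0],[0,0,0,0,0,0]]'
python3 go.py .6572 .157 .192 1.469
```

```text
t: 34.7
tcp_pos: [0.657, 0.157, 0.195]
eef_rot: [-0.0, 0.051, 0.999, 0.0]
contact_force: [-0.3, 0.9, -2.2]
width: 0.0119
finger_force: 30.0
t: 35.1
tcp_pos: [0.6569, 0.1571, 0.193]
eef_rot: [-0.0, 0.051, 0.999, 0.0]
contact_force: [0.1, -0.3, -1.9]
width: 0.0115
finger_force: 30.0
t: 35.4
tcp_pos: [0.657, 0.1571, 0.1922]
eef_rot: [0.0, 0.051, 0.999, 0.0]
contact_force: [-0.8, 0.3, -2.2]
width: 0.0119
finger_force: 30.0
shift [-0.0002 -0.      0.0002] len 0.0 yaw 1.469 tiltz [ 0.e+00  1.e-04 -1.e+00] t 35.4
wz -0.0
```

```bash
python3 -m handwheel '[[0,0,0.0008,0,0,0],[0,0,0,0,0,0],[0,0,0,0,0,0]]'
python3 -m handwheel '[[0,0,0.0005,0,0,0],[0,0,0,0,0,0],[0,0,0,0,0,0]]'
```

```text
t: 35.7
tcp_pos: [0.6571, 0.1571, 0.192]
eef_rot: [0.0, 0.051, 0.999, 0.0]
contact_force: [-0.9, -0.6, 1.8]
width: 0.0117
finger_force: 30.0
t: 36.0
tcp_pos: [0.6571, 0.1571, 0.192]
eef_rot: [0.001, 0.051, 0.999, 0.0]
contact_force: [-2.0, -1.0, 5.4]
width: 0.0118
finger_force: 30.0
```

Seated home at the expected height. Releasing, then going to the strainer.

```bash
python3 -m handwheel '[[0,0,0,0,0,0],[0,0,0,0,0,0],[0,0,0,0,0,0],[0,0,0,0,0,0]]' 1
python3 -m handwheel '[[0,0,0,0,0,0],[0,0,0,0,0,0],[0,0,-0.02,0,0,0],[0,0,-0.04,0,0,0],[0,0,-0.04,0,0,0],[0,0,0,0,0,0],[0,0,0,0,0,0]]'
python3 go.py .461 .084 .25 1.469; python3 -c "
from h import *
print(get_obs()['q'])"
```

```text
t: 36.4
tcp_pos: [0.6569, 0.157, 0.1905]
eef_rot: [-0.0, 0.051, 0.999, -0.0]
contact_force: [0.1, -0.6, 0.0]
width: 0.041
finger_force: 0.0
t: 37.1
tcp_pos: [0.6573, 0.1571, 0.2921]
eef_rot: [0.001, 0.051, 0.999, 0.0]
contact_force: [-0.7, 0.0, -0.6]
width: 0.0909
finger_force: 0.0
shift [ 0.1879 -0.0927  0.0415] len 0.214 yaw 1.469 tiltz [ 2.4e-03  6.0e-04 -1.0e+00] t 37.1
wz 0.0
[ 2.17580272e-01  4.53868246e-01  1.16321858e+00  8.23404074e-05
  1.52200906e+00 -1.25144198e+00]
```

```bash
python3 -m handwheel '[[0.0376,-0.0185,0,0,0,0],[0.0376,-0.0185,0,0,0,0],[0.0376,-0.0185,0,0,0,0],[0.0376,-0.0185,0.02,0,0,0],[0.0376,-0.0185,0.021,0,0,0],[0,0,0,0,0,0],[0,0,0,0,0,0],[0,0,0,0,0,0]]'
python3 wl.py strainer .461 .084 0
python3 go.py .461 .084 .046
```

```text
t: 37.9
tcp_pos: [0.4617, 0.0844, 0.2501]
eef_rot: [0.001, 0.051, 0.999, 0.0]
contact_force: [-0.2, 0.0, -0.5]
width: 0.0913
finger_force: 0.0
expect [322. 215.]
[318. 219.] 0.82 [0.4582 0.083  1.0713] 0.039 [172. 162. 160.]
shift [ 0.0015 -0.0008  0.2044] len 0.204 yaw 1.469 tiltz [ 1.7e-03  4.0e-04 -1.0e+00] t 38.0
```

View pics/w_strainer.png

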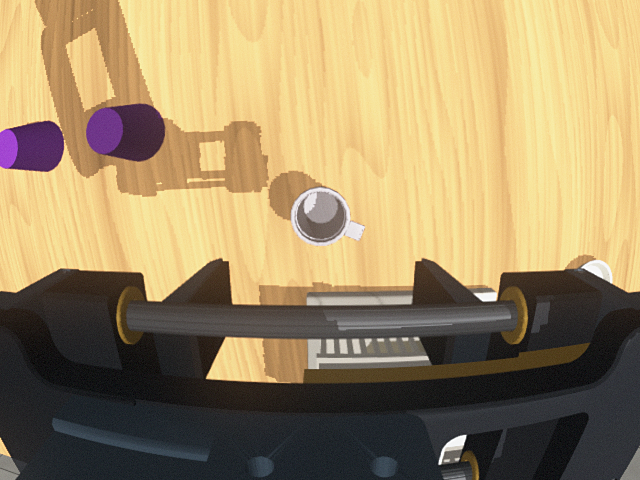

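The strainer's rim is centred at (321,217), with its tab toward (358,230), so its yaw is about 1.08. I'm turning the fingers onto its y axis.

```bash
python3 -m handwheel '[[0,0,0,0,0,0.14],[0,0,0,0,0,0.14],[0,0,0,0,0,0.14],[0,0,0,0,0,0.14],[0,0,0,0,0,0.14],[0,0,0,0,0,0.14],[0,0,0,0,0,0.14],[0,0,0,0,0,0.14]]'
python3 -m handwheel '[[0,0,0,0,0,0.14],[0,0,0,0,0,0.14],[0,0,0,0,0,0.14],[0,0,0,0,0,0.14],[0,0,0,0,0,0.14],[0,0,0,0,0,0.14],[0,0,0,0,0,0],[0,0,0,0,0,0]]'
python3 -m handwheel '[[0,0,0,0,0,0],[0,0,0,0,0,0]]'
python3 wl.py strainer .4585 .083 0 w_str2
python3 go.py .4585 .083 .046 -.49
```

```text
t: 38.8
tcp_pos: [0.462, 0.0845, 0.2503]
eef_rot: [0.0, 0.576, 0.818, 0.0]
contact_force: [0.2, 0.1, -0.6]
width: 0.0913
finger_force: 0.0
t: 39.6
tcp_pos: [0.4614, 0.0844, 0.2501]
eef_rot: [0.0, 0.857, 0.515, 0.0]
contact_force: [-0.4, 1.2, -0.2]
width: 0.091
finger_force: 0.0
t: 39.8
tcp_pos: [0.4607, 0.0842, 0.25]
eef_rot: [-0.0, 0.857, 0.515, 0.0]
contact_force: [0.5, -0.6, 0.4]
width: 0.0917
finger_force: 0.0
expect [319. 218.]
[315. 221.] 0.67 [0.4578 0.0808 1.1027] 0.026 [162. 153. 151.]
shift [-0.002  -0.0013  0.204 ] len 0.204 yaw -0.49 tiltz [ 1.e-04  1.e-04 -1.e+00] t 39.9
wz -0.0
```

View pics/w_str2.png

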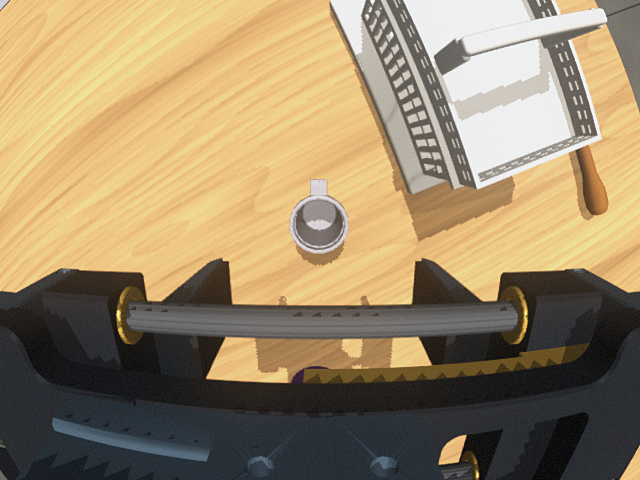

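The tab now points straight up the image at (319,187) and the fingers straddle the strainer's y axis. Descending.

```bash
python3 -m handwheel '[[-0.0036,-0.0011,0.046,0,0,0],[0,0,0.046,0,0,0],[0,0,0.046,0,0,0],[0,0,0.046,0,0,0],[0,0,0.02,0,0,0],[0,0,0,0,0,0],[0,0,0,0,0,0],[0,0,0,0,0,0]]' 
python3 -m handwheel '[[0,0,0,0,0,0],[0,0,0,0,0,0],[0,0,0,0,0,0],[0,0,0,0,0,0],[0,0,0,0,0,0],[0,0,0,0,0,0],[0,0,0,0,0,0]]' -1
python3 go.py .458 .082 .25 -.102
```

```text
t: 40.7
tcp_pos: [0.4594, 0.0817, 0.0475]
eef_rot: [0.001, 0.858, 0.514, 0.002]
contact_force: [-0.6, -0.4, 0.8]
width: 0.0915
finger_force: 0.0
t: 41.4
tcp_pos: [0.4579, 0.0816, 0.0461]
eef_rot: [-0.0, 0.858, 0.514, 0.0]
contact_force: [-1.3, 0.0, 2.8]
width: 0.0569
finger_force: 30.0
shift [ 5.000e-04 -1.000e-04 -2.039e-01] len 0.204 yaw -0.491 tiltz [ 1.e-04  2.e-04 -1.e+00] t 41.4
wz -0.389
```

```bash
python3 -m handwheel '[[0,0,-0.02,0,0,0],[0,0,-0.045,0,0,0],[0,0,-0.045,0,0,0],[0,0,-0.045,0,0,0],[0,0,-0.045,0,0,0],[0,0,-0.045,0,0,0],[0,0,0,0,0,-0.13],[0,0,0,0,0,-0.13]]' 
python3 -m handwheel '[[0,0,0,0,0,-0.129],[0,0,0,0,0,0],[0,0,0,0,0,0],[0,0,0,0,0,0]]'
python3 go.py .6619 .2048 .29 -.102
```

```text
t: 42.2
tcp_pos: [0.4584, 0.0815, 0.2923]
eef_rot: [0.001, 0.782, 0.623, 0.001]
contact_force: [0.4, 0.2, -1.2]
width: 0.0572
finger_force: 30.0
t: 42.6
tcp_pos: [0.4578, 0.0815, 0.2907]
eef_rot: [-0.0, 0.743, 0.669, -0.0]
contact_force: [-0.0, -0.9, -1.0]
width: 0.0568
finger_force: 30.0
shift [0.1438 0.1902 0.0005] len 0.238 yaw -0.104 tiltz [-5.e-04 -0.e+00 -1.e+00] t 42.6
wz -0.002
```

```bash
python3 -m handwheel '[[0.024,0.0317,0,0,0,0],[0.024,0.0317,0,0,0,0],[0.024,0.0317,0,0,0,0],[0.024,0.0317,0,0,0,0],[0.024,0.0317,0,0,0,0],[0.024,0.0317,0,0,0,0],[0,0,0,0,0,0],[0,0,0,0,0,0]]'
python3 -m handwheel '[[0,0,0,0,0,0],[0,0,0,0,0,0],[0,0,0,0,0,0]]'
python3 - <<'E'
from h import *
a=save('scene','a2');b=save('side','b2')
A=cv2.resize(a[80:230,330:480],(400,400),interpolation=cv2.INTER_CUBIC);B=cv2.resize(b[70:220,240:390],(400,400),interpolation=cv2.INTER_CUBIC)
cv2.imwrite('pics/hover2.png',np.hstack([A,B])[:,:,::-1])
E
python3 go.py .6619 .2048 .176 -.102
```

```text
t: 43.4
tcp_pos: [0.6618, 0.2055, 0.2893]
eef_rot: [-0.001, 0.742, 0.67, -0.001]
contact_force: [-0.3, -0.5, 0.1]
width: 0.0572
finger_force: 30.0
t: 43.7
tcp_pos: [0.6611, 0.2048, 0.2921]
eef_rot: [0.0, 0.742, 0.67, 0.001]
contact_force: [1.2, 0.1, -0.4]
width: 0.057
finger_force: 30.0
shift [-1.000e-04  5.000e-04  1.158e-01] len 0.116 yaw -0.103 tiltz [ 1.e-03  4.e-04 -1.e+00] t 43.8
wz -0.001
```

View pics/hover2.png

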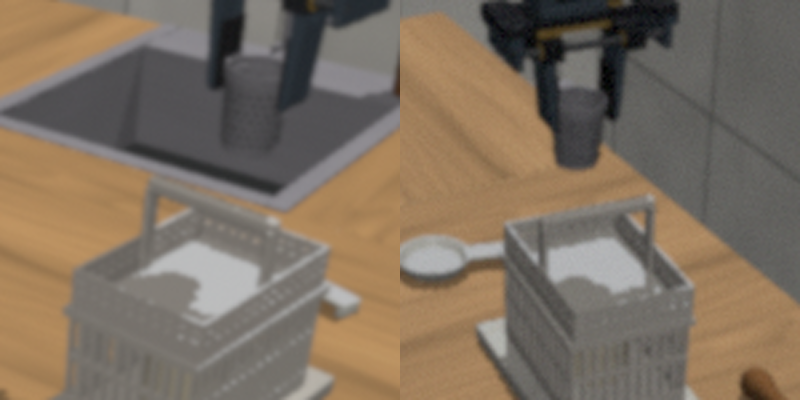

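The upper basket sits seated in the lower rim, and the strainer hangs upright above its far half, beyond the handle. Lowering.

```bash
python3 -m handwheel '[[0,0,0.03,0,0,0],[0,0,0.03,0,0,0],[0,0,0.025,0,0,0],[0,0,0.015,0,0,0],[0,0,0.008,0,0,0],[0,0,0,0,0,0],[0,0,0,0,0,0],[0,0,0,0,0,0]]'
python3 -m handwheel '[[0,0,0.003,0,0,0],[0,0,0,0,0,0],[0,0,0,0,0,0]]'
python3 go.py .6619 .2048 .176 -.102
```

```text
t: 44.6
tcp_pos: [0.6624, 0.2056, 0.1845]
eef_rot: [0.001, 0.742, 0.67, 0.001]
contact_force: [-0.5, -1.2, -0.8]
width: 0.0571
finger_force: 30.0
t: 44.9
tcp_pos: [0.6618, 0.2054, 0.1801]
eef_rot: [0.0, 0.742, 0.67, 0.0]
contact_force: [-0.7, 0.1, -1.8]
width: 0.0571
finger_force: 30.0
shift [-0.0005  0.0002  0.0041] len 0.004 yaw -0.102 tiltz [ 2.e-04  1.e-04 -1.e+00] t 44.9
wz 0.0
```

```bash
python3 -m handwheel '[[0,0,0.0015,0,0,0],[0,0,0.0015,0,0,0],[0,0,0,0,0,0],[0,0,0,0,0,0]]'
python3 -m handwheel '[[0,0,0.0008,0,0,0],[0,0,0,0,0,0],[0,0,0,0,0,0]]'
```

```text
t: 45.3
tcp_pos: [0.6617, 0.2054, 0.1769]
eef_rot: [-0.0, 0.742, 0.67, -0.0]
contact_force: [0.6, 0.0, -0.7]
width: 0.0571
finger_force: 30.0
t: 45.6
tcp_pos: [0.6618, 0.2054, 0.1762]
eef_rot: [0.0, 0.742, 0.67, 0.0]
contact_force: [0.2, -0.6, -0.1]
width: 0.0575
finger_force: 30.0
```

```bash
python3 -m handwheel '[[0,0,0.0006,0,0,0],[0,0,0,0,0,0],[0,0,0,0,0,0]]'
```

```text
t: 45.9
tcp_pos: [0.6618, 0.2055, 0.1761]
eef_rot: [0.0, 0.742, 0.67, 0.0]
contact_force: [-0.8, -0.5, 3.4]
width: 0.0579
finger_force: 30.0
```

Contact with the floor; releasing and withdrawing straight up.

```bash
python3 -m handwheel '[[0,0,0,0,0,0],[0,0,0,0,0,0],[0,0,0,0,0,0],[0,0,0,0,0,0],[0,0,0,0,0,0]]' 1
python3 -m handwheel '[[0,0,-0.02,0,0,0],[0,0,-0.04,0,0,0],[0,0,-0.04,0,0,0],[0,0,-0.04,0,0,0],[0,0,0,0,0,0],[0,0,0,0,0,0],[0,0,0,0,0,0]]'
python3 - <<'E'
from h import *
a=save('scene','a3');b=save('side','b3')
A=cv2.resize(a[80:320,300:480],(300,400),interpolation=cv2.INTER_CUBIC);B=cv2.resize(b[70:250,230:410],(400,400),interpolation=cv2.INTER_CUBIC)
cv2.imwrite('pics/final.png',np.hstack([A,B])[:,:,::-1])
E
```

```text
t: 46.4
tcp_pos: [0.6617, 0.2054, 0.1754]
eef_rot: [-0.0, 0.742, 0.67, -0.0]
contact_force: [-0.3, -0.1, 0.4]
width: 0.0906
finger_force: 0.0
t: 47.1
tcp_pos: [0.6612, 0.2052, 0.3139]
eef_rot: [-0.001, 0.742, 0.67, -0.001]
contact_force: [-0.2, 0.3, -0.3]
width: 0.0909
finger_force: 0.0
```

View pics/final.png

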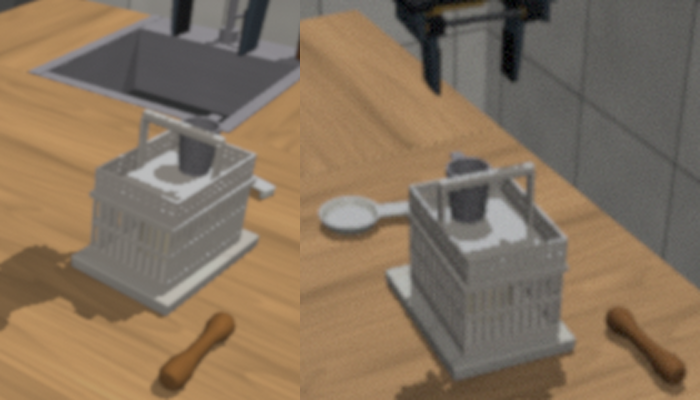

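The strainer stands upright behind the handle, at (197,145) on the left and (468,190) on the right. The baskets are seated squarely, and the pestle and spoon rest look unmoved. Handing in.

```bash
python3 -c "
from rig import *
print(hand_in())"
```

```text
the job is handed in; nothing more can be done
None
```

I handed in the job at about 47 s: the cups are nested in the lower basket, the upper basket is seated on it, and the strainer stands upright beside the handle; no verdict came back.

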